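# Set the pot-drying fan to its third click and start it

### The job

With a fingertip, push the drying fan's orange speed lever away from its off end through the clicks and stop on the third one, without running past it. Then press the green start button all the way down and let go. Do not pinch or lift anything, and leave the drying pots and the other things on the table where they stand.

Things in the scene. Friction and masses are not known exactly. Their poses are not given: they have to be found in the camera images.
- drying_unit: white fan drying unit, a box fixed to the table, 260 (its x) x 380 (its y) x 60 mm tall, flat deck; origin at the centre of its underside. Its x axis, roughly away from the robot, is the way the speed lever slides from off upwards. Round fan grille with two pots drying on it on the +y half; lever and button on the -y half.
- speed_lever (a joint): lever travel (m) from its off stop along the unit's +x, 0 to 0.106. Free (0.5 N) to 0.012, then five sprung click positions (detents) at 0.030, 0.048, 0.066, 0.084, 0.102, each with a white tick beside the slot. Ridges with crests at 0.021, 0.039, 0.057, 0.075, 0.093 resist with 4 to 8 N, falling away at the crest; past it the lever snaps into the next detent by itself and stays.
- lever_top (a point): centre of the top of the orange speed lever, an upright block 12 mm thick along its travel, 28 mm wide across, standing 42 mm above the deck; this point is at 102 mm height and moves with the lever. At joint 0 it is at x -40, y -75 mm in the unit's frame.
- start_button (a joint): travel (m) of the start button: 0 released, 0.006 fully down; sprung, 4 N pushes it fully down, and it comes back up when let go.
- start_button_top (a point): centre of the top face of the round green start button, 28 mm across, in a black housing on the unit's deck at x 85, y -145 mm in the unit's frame; pressed straight down
- blue_pot: small blue-painted flowerpot, upside down on the fan grille, 72 mm across, 62 tall; origin at the centre of its underside. Not part of the job.
- small_pot: tiny yellow flowerpot, upside down on the fan grille, 54 mm across, 48 tall; origin at the centre of its underside. Not part of the job.
- yellow_pot: large yellow flowerpot, upside down on the table, 110 mm across, 95 tall; origin at the centre of its underside. Not part of the job.
- paint_jar: blue paint jar with white cap, 56 mm across, 60 tall, on the table to the right of the unit; origin at the centre of its underside. Not part of the job.
- glue_bottle: white glue bottle with green cap, 44 mm across, 130 tall; origin at the centre of its underside. Not part of the job.
- water_mug: blue mug, 76 mm across, 90 tall; origin at the centre of its underside. Not part of the job.
- brush: paint brush lying flat; origin on its underside. Not part of the job.
- tape_roll: roll of tape lying flat, 80 mm across, 24 tall; origin at the centre of its underside. Not part of the job.

How it is judged:
By the outcome, as a careful person would: the job done as asked, in the order asked, and still so for the second after the job is handed in, with the robot touching nothing.
It also fails if it takes over 54 s, if anything falls off the work surface, if the arm or the gripper's body presses on something with over 40 N, if the wrist force passes 120 N, or if a joint passes its speed limit or range.

### The arm

A 7-joint arm with a two-finger parallel gripper is mounted at the origin on the work surface. World frame = base frame: x ahead of the robot, y to its left, z up, the work surface at z = 0. Lengths are in m, angles in rad, forces in N, time in s.
With the tool pointing down it reaches from about 0.425 to 0.925 m from the base axis. Payload 6.8 kg.
Tool frame: the origin (TCP) lies on the centre line of the jaws, within the pads' length; the fingertips stand 19 mm ahead of it and the grasp point (between the pads) is the TCP (tcp_to_tips is the distance from the TCP to the fingertips, in m); x points along the fingers, y is the direction in which the jaws open and shut, and the axes are right-handed (so a half turn about x gives the same grasp; the last joint's range is limited). The gripper opens to 85 mm and grips with 20 to 120 N. Pads are 22 mm wide; open, the fingers measure 114 mm over their backs; the gripper's body (76 mm by 85 mm) begins 54 mm behind the grasp point. The pads swing forward as they close: fully open they stand 13 mm farther back than shut.
Start: joints at [-1.326, 0.477, 0.022, 1.555, -0.011, 1.109, -0.083], TCP at [0.233, 0.633, 0.25] pointing down, gripper open.
Joint ranges: [-2.96, 2.96], [-0.34, 2.1], [-1.41, 1.46], [0.24, 2.44], [-1.37, 4.51], [0.17, 1.92], [-2.96, 2.96]. Speed limits (rad/s): [2.39, 2.39, 3.14, 3.14, 3.14, 3.14, 3.14].

### API

Orientations are given as a unit quaternion [w, x, y, z].
In Python, from station import get_obs, read_camera, hand_in, spot_in, cut_out, tcp_to_tips gives the robot as it stands.
- The arm moves only by the shell command python3 -m jog 'ROWS' [FORCE]. ROWS is JSON, a list of rows, each an object of numbers: "gripper": the closure, from 0 (fully open) to 1 (shut); "dx", "dy", "dz": the shift along the world's x, y, z in m; "rx", "ry", "rz": the turn, a rotation vector about the world's x, y, z in degrees. In form: [{"gripper": .., "dx": .., "dy": .., "dz": .., "rx": .., "ry": .., "rz": ..}, ...]. A call has 1 to 10 rows; each row is the pose to reach, as a shift and turn from the pose commanded when the call began; what a row does not reach only later rows make up. A row lasts 1/10 s, in which the tool goes at most 50 mm and 8.59 degrees, less where a joint would pass 70% of its speed; a pose out of reach is approached as far as the arm can. A call with a gripper value outside its range is refused whole. The fingers move at their own pace and stop on an object; FORCE is the grip in N (left out, the last holds). Time passes only in rows, so rows that repeat a pose let the fingers close. It gives the time, the measured TCP pose, the force and the opening at its end, in the units of the state.
- get_obs(): the state, without advancing time (a new reading comes with each control period).
- read_camera(name): name is "scene" or "top" or "wrist"; returns a dict with "pixels" (420x560x3 uint8, blue, green, red), "range_z" (420x560 float32, m along the optical axis (not along the pixel's ray), 0 where there is no reading), "camera_matrix" (3x3 intrinsics, pixels), "cam_to_world" (4x4, takes a point from camera to world coordinates). Camera axes: x right, y down, z forward; pixel columns grow to the right and rows downward; lengths in m; the calibration is good to about 2 mm. A picture is of the moment at which its call begins.
- hand_in(): hands the job in, once; it reports no verdict.
Trained networks look in the newest picture that a camera, given by its name, has taken for a name from the list of things; names that differ only in an ending like _2 or _b are one class to them, and where a whole thing is asked for, a point or a joint stands for the part that bears it (a point fixed in the world has none). Each returns a list of dicts, best first, with "conf" (0 to 1); they miss things now and then, are a little off and sometimes report something else, mostly with a low value. They report only what shows in the picture. A call takes as long as a camera call.
- spot_in(camera, label): "box" ([centre column, centre row, width, height] in pixels, round what is visible of it).
- cut_out(camera, label): "mask" (420x560 bool, what is visible of it) and "box" ([centre column, centre row, width, height] in pixels, round what is visible of it).
The state is a dict: "t": time; "q": joint angles; "joint_vel": joint speeds; "joint_torque": joint torques, N m; "eef_pos": TCP position; "tool_rot": TCP orientation; "contact_force": force on the tool from outside, world axes, zero at the start; "torque": the same for the moment, N m; "gripper_width": opening from 0.0 (shut) to 1.0 (fully open).
Only numpy, scipy, OpenCV 4.12 (cv2) and the standard library are available. Lean on these libraries where they do the work, as an engineer would, in place of code of your own. Each camera call takes 0.05 s, during which the arm holds its last target. There are 200 camera calls.

## Working session

There is one attempt and no reset: what is moved stays moved. The work goes in short steps, Python scripts to look and compute and a shell command to move; the robot and the scene stay as the last step left them, time stands still between calls to the robot, and variables do not carry over. Pictures are saved under pics/ and viewed, about 8 in all and at most 12, crops included, and the job is handed in when it is done.

```bash
mkdir -p pics; cat > h.py <<'E'
import numpy as np, cv2
from station import *
def pts(c,mask):
    z=c["range_z"]; v,u=np.nonzero(mask&(z>0)); d=z[v,u]; K=c["camera_matrix"]
    p=np.c_[(u-K[0,2])/K[0,0]*d,(v-K[1,2])/K[1,1]*d,d,np.ones(len(d))]
    return (p@c["cam_to_world"].T)[:,:3]
E
python3 - <<'E'
from h import *
o=get_obs(); print(o["t"],o["eef_pos"],o["tool_rot"],o["gripper_width"],tcp_to_tips)
for n in ["top","scene"]:
    c=read_camera(n); cv2.imwrite(f"pics/{n}1.png",c["pixels"])
    for l in ["lever_top","start_button_top","drying_unit","blue_pot","small_pot","paint_jar","glue_bottle","water_mug"]:
        r=cut_out(n,l)
        for k in r[:1]:
            p=pts(c,k["mask"]); 
            if len(p)==0: print(n,l,"none");continue
            t=p[p[:,2]>p[:,2].max()-.006]
            print(n,l,round(k["conf"],2),np.round(k["box"]),"zmax",p[:,2].max().round(3),"topmean",t.mean(0).round(4),"ext",np.ptp(t,0).round(3),len(t))
E
```

```text
0.0 [0.2330194  0.63289525 0.24931783] [ 0.69606632  0.12341449  0.69620816 -0.12471868] 1.0001900260163683 0.019
top lever_top 0.59 [295. 235.  12.   5.] zmax 0.107 topmean [ 0.5093 -0.042   0.1033] ext [0.009 0.021 0.006] 19
top drying_unit 0.85 [271. 223. 129.  97.] zmax 0.107 topmean [ 0.5096 -0.0432  0.1033] ext [0.009 0.024 0.006] 21
top blue_pot 0.81 [242. 240.  22.  24.] zmax 0.127 topmean [0.4886 0.1144 0.1233] ext [0.046 0.047 0.006] 130
top small_pot 0.47 [230. 208.  17.  19.] zmax 0.114 topmean [0.5891 0.1487 0.1101] ext [0.033 0.036 0.006] 57
top paint_jar 0.73 [355. 243.  20.  20.] zmax 0.07 topmean [ 0.4839 -0.2417  0.0659] ext [0.039 0.042 0.006] 13
top glue_bottle 0.7 [250. 144.  15.  19.] zmax 0.135 topmean [0.7988 0.0949 0.1314] ext [0.016 0.018 0.006] 19
top water_mug 0.61 [320. 141.  28.  33.] zmax 0.096 topmean [ 0.8025 -0.1233  0.0925] ext [0.074 0.071 0.006] 44
scene lever_top 0.63 [294. 190.   7.  11.] zmax 0.108 topmean [ 0.511  -0.0393  0.1046] ext [0.009 0.021 0.006] 11
scene start_button_top 0.23 [252. 112.  21.  22.] zmax 0.036 topmean [ 0.412  -0.4306  0.0314] ext [0.074 0.075 0.006] 16
scene drying_unit 0.62 [303. 223. 136. 131.] zmax 0.108 topmean [ 0.5107 -0.0408  0.1047] ext [0.01  0.026 0.006] 14
scene blue_pot 0.95 [331. 222.  23.  27.] zmax 0.131 topmean [0.4889 0.1143 0.127 ] ext [0.039 0.045 0.006] 36
scene small_pot 0.68 [310. 247.  22.  20.] zmax 0.118 topmean [0.5913 0.1508 0.1137] ext [0.032 0.031 0.006] 17
scene paint_jar 0.67 [266. 155.  13.  21.] zmax 0.068 topmean [ 0.4878 -0.2386  0.0646] ext [0.039 0.046 0.006] 44
scene glue_bottle 0.72 [242. 277.  16.  27.] zmax 0.135 topmean [0.804  0.0959 0.1317] ext [0.016 0.016 0.006] 25
scene water_mug 0.81 [201. 222.  36.  35.] zmax 0.096 topmean [ 0.7992 -0.1255  0.0927] ext [0.075 0.074 0.006] 55
```

View pics/top1.png

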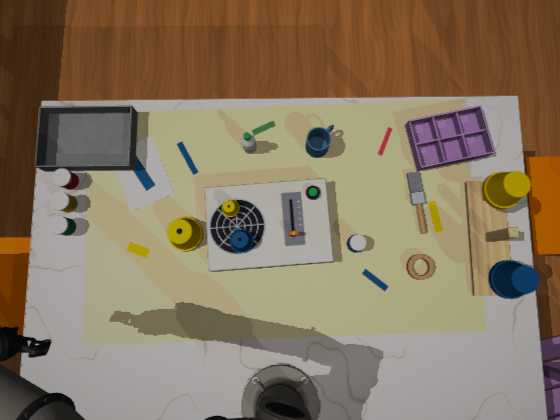

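View pics/scene1.png

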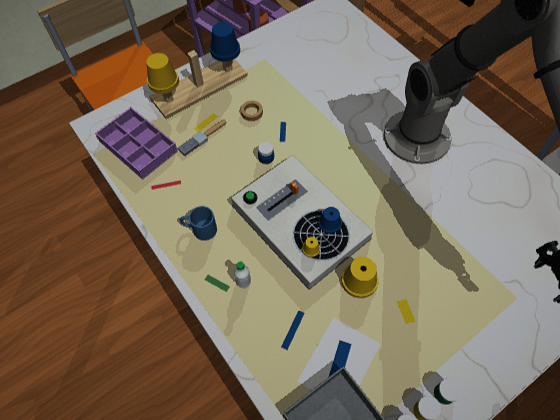

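The top view shows the unit at about cols 206–333, rows 180–269. The lever is at (294,234), the button at (313,192), and there is a slight positive yaw. Next I fit the deck rectangle.

```bash
python3 - <<'E'
from h import *
for n in ["top","scene"]:
    c=read_camera(n); m=np.ones((420,560),bool); p=pts(c,m)
    s=(abs(p[:,2]-.06)<.012)&(abs(p[:,0]-.56)<.22)&(abs(p[:,1]-.03)<.225)
    q=p[s]; r=cv2.minAreaRect(q[:,:2].astype(np.float32)); print(n,len(q),r,np.median(q[:,2]))
    # top face button: green pixels
    b=c["pixels"].astype(int); g=(b[...,1]>b[...,2]+40)&(b[...,1]>b[...,0]+20)
    P=pts(c,g); P=P[(abs(P[:,0]-.56)<.22)&(abs(P[:,1]-.03)<.225)]; print("green",P.mean(0),len(P),P[:,2].max(),np.ptp(P,0))
    o=(b[...,2]>b[...,0]+90)&(b[...,2]>b[...,1]+50); P=pts(c,o); P=P[(abs(P[:,0]-.52)<.08)&(abs(P[:,1]+.04)<.06)]; print("orange",P.mean(0),len(P),P.min(0),P.max(0))
E
```

```text
top 9624 ((0.5936698913574219, 0.0502496063709259), (0.3752480149269104, 0.4152788817882538), 1.9691040515899658) 0.0601770187624211
green [ 0.63747432 -0.10545624  0.08045701] 68 0.0878869241881095 [0.02853429 0.02812824 0.02044992]
orange [ 0.50902192 -0.04458709  0.10153685] 25 [ 0.50482292 -0.0556498   0.09488092] [ 0.51425705 -0.03186712  0.10642178]
scene 8215 ((0.5899618864059448, 0.031425997614860535), (0.3569825291633606, 0.3930995464324951), 3.885410785675049) 0.0613203705085581
green [ 0.63792133 -0.10537494  0.0823057 ] 55 0.08956698802574947 [0.02772121 0.03380186 0.01895634]
orange [ 0.50890109 -0.04309038  0.09803053] 23 [ 0.49442519 -0.08023151  0.05890624] [ 0.51439797 -0.03093543  0.10991659]
```

```bash
python3 -m jog '[{"gripper":1,"dx":0.1,"dy":-0.3,"dz":0,"rz":12},{"gripper":1,"dx":0.1,"dy":-0.3,"dz":0,"rz":12},{"gripper":1,"dx":0.1,"dy":-0.3,"dz":0,"rz":12},{"gripper":1,"dx":0.1,"dy":-0.3,"dz":0,"rz":12},{"gripper":1,"dx":0.1,"dy":-0.3,"dz":0,"rz":12},{"gripper":1,"dx":0.1,"dy":-0.3,"dz":0,"rz":12},{"gripper":1,"dx":0.1,"dy":-0.3,"dz":0,"rz":12},{"gripper":1,"dx":0.1,"dy":-0.3,"dz":0,"rz":12}]' 30
```

```text
$[0]: bad value
```

```bash
python3 -m jog '[{"gripper":1.0,"dx":0.015,"dy":-0.045,"dz":0.0,"rx":0.0,"ry":0.0,"rz":2.0}]' 30; python3 -m jog --help | head -30
```

```text
t: 1.1
eef_pos: [0.244, 0.5928, 0.2496]
tool_rot: [0.698, 0.11, 0.7, -0.108]
contact_force: [-0.1, -0.2, 0.5]
gripper_width: 0.854invalid input: not JSON, or not a number
```

```bash
python3 -m jog '[{"gripper":1.0,"dx":0.1,"dy":-0.3,"dz":0.0,"rx":0.0,"ry":0.0,"rz":12.0},{"gripper":1.0,"dx":0.1,"dy":-0.3,"dz":0.0,"rx":0.0,"ry":0.0,"rz":12.0},{"gripper":1.0,"dx":0.1,"dy":-0.3,"dz":0.0,"rx":0.0,"ry":0.0,"rz":12.0},{"gripper":1.0,"dx":0.1,"dy":-0.3,"dz":0.0,"rx":0.0,"ry":0.0,"rz":12.0},{"gripper":1.0,"dx":0.1,"dy":-0.3,"dz":0.0,"rx":0.0,"ry":0.0,"rz":12.0},{"gripper":1.0,"dx":0.1,"dy":-0.3,"dz":0.0,"rx":0.0,"ry":0.0,"rz":12.0},{"gripper":1.0,"dx":0.1,"dy":-0.3,"dz":0.0,"rx":0.0,"ry":0.0,"rz":12.0}]'
```

```text
t: 1.8
eef_pos: [0.3497, 0.2831, 0.2504]
tool_rot: [0.706, 0.04, 0.706, -0.041]
contact_force: [-0.6, -0.1, -0.6]
gripper_width: -0.002
```

```bash
python3 -m jog '[{"gripper":1.0,"dx":0.1,"dy":-0.335,"dz":0.0,"rx":0.0,"ry":0.0,"rz":10.5},{"gripper":1.0,"dx":0.1,"dy":-0.335,"dz":0.0,"rx":0.0,"ry":0.0,"rz":10.5},{"gripper":1.0,"dx":0.1,"dy":-0.335,"dz":0.0,"rx":0.0,"ry":0.0,"rz":10.5},{"gripper":1.0,"dx":0.1,"dy":-0.335,"dz":0.0,"rx":0.0,"ry":0.0,"rz":10.5},{"gripper":1.0,"dx":0.1,"dy":-0.335,"dz":0.0,"rx":0.0,"ry":0.0,"rz":10.5},{"gripper":1.0,"dx":0.1,"dy":-0.335,"dz":0.0,"rx":0.0,"ry":0.0,"rz":10.5},{"gripper":1.0,"dx":0.1,"dy":-0.335,"dz":0.0,"rx":0.0,"ry":0.0,"rz":10.5},{"gripper":1.0,"dx":0.1,"dy":-0.335,"dz":0.0,"rx":0.0,"ry":0.0,"rz":10.5},{"gripper":1.0,"dx":0.1,"dy":-0.335,"dz":0.0,"rx":0.0,"ry":0.0,"rz":10.5}]'
cat > w.py <<'E'
import sys
from h import *
c=read_camera("wrist"); cv2.imwrite(f"pics/{sys.argv[1]}.png",c["pixels"])
b=c["pixels"].astype(int); o=get_obs(); print("tcp",o["eef_pos"].round(4),o["t"],"yaw",)
ref=np.array([.58,.03])
for nm,m in [("green",(b[...,1]>b[...,2]+40)&(b[...,1]>b[...,0]+20)),("orange",(b[...,2]>b[...,0]+90)&(b[...,2]>b[...,1]+50))]:
    P=pts(c,m); P=P[(abs(P[:,0]-.58)<.12)&(abs(P[:,1]+.07)<.1)]
    if len(P)<5: print(nm,"none"); continue
    zt=np.percentile(P[:,2],95); T=P[P[:,2]>zt-.005]
    print(nm,len(T),"top",((T.min(0)+T.max(0))/2).round(4),T.mean(0).round(4),"ext",np.ptp(T,0).round(4),"rect",cv2.minAreaRect(T[:,:2].astype(np.float32)))
E
python3 w.py w1
```

```text
t: 2.7
eef_pos: [0.4484, -0.0479, 0.2505]
tool_rot: [0.707, -0.025, 0.707, 0.025]
contact_force: [0.1, 0.6, -0.8]
gripper_width: -0.004
tcp [ 0.4481 -0.0462  0.2503] 2.75 yaw
green none
orange none
```

View pics/w1.png

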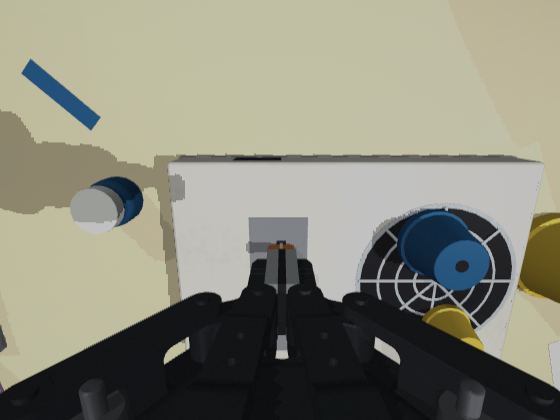

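The wrist view has image up pointing toward the robot. The unit's near edge is at row ~160 and parallel to the jaws, the lever is hidden behind the fingertips at (282,248), and the jar is at left. I fit the unit's near and right edges from depth.

```bash
python3 - <<'E'
from h import *
c=read_camera("wrist"); p=pts(c,np.ones((420,560),bool))
d=p[(abs(p[:,2]-.06)<.004)&(p[:,0]>.4)&(p[:,0]<.72)&(abs(p[:,1]-.03)<.23)]
print("deck z",np.median(d[:,2]),len(d))
# near edge: min x per y bin ; right edge: min y per x bin
Y=np.arange(-.12,.19,.01); e=np.array([[y,d[abs(d[:,1]-y)<.005,0].min()] for y in Y if (abs(d[:,1]-y)<.005).any()])
for _ in range(3):
    k=np.polyfit(e[:,0],e[:,1],1); e=e[abs(np.polyval(k,e[:,0])-e[:,1])<.004]
X=np.arange(.45,.55,.006); f=np.array([[x,d[abs(d[:,0]-x)<.003,1].min()] for x in X if (abs(d[:,0]-x)<.003).any()])
kf=np.polyfit(f[:,0],f[:,1],1)
print("near edge yaw",np.degrees(np.arctan(-k[0])),"right edge yaw",np.degrees(np.arctan(kf[0])),f[:,1].round(3))
th=np.arctan(-k[0]); ux=np.array([np.cos(th),np.sin(th)]); uy=np.array([-ux[1],ux[0]])
# corner
A=np.array([[1,-k[0]],[-kf[0],1]]); cor=np.linalg.solve(A,[k[1],kf[1]])
o=cor+.13*ux+.19*uy; print("corner",cor,"origin",o,"lever0",o-.04*ux-.075*uy,"button",o+.085*ux-.145*uy)
E
```

```text
deck z 0.05957288670174554 43508
near edge yaw 3.9967133939286867 right edge yaw 4.352619472704215 [-0.164 -0.163 -0.163 -0.162 -0.162 -0.162 -0.16  -0.161 -0.16  -0.159
 -0.159 -0.159 -0.158 -0.158 -0.157 -0.157 -0.156]
corner [ 0.42617371 -0.16539314] origin [0.5426147 0.0332057] lever0 [ 0.50793942 -0.04439988] button [ 0.63751437 -0.10551724]
```

```bash
python3 -m jog '[{"gripper":1.0,"dx":0.005,"dy":0.0,"dz":-0.05,"rx":0.0,"ry":0.0,"rz":0.0},{"gripper":1.0,"dx":0.005,"dy":0.0,"dz":-0.1,"rx":0.0,"ry":0.0,"rz":0.0},{"gripper":1.0,"dx":0.005,"dy":0.0,"dz":-0.14,"rx":0.0,"ry":0.0,"rz":0.0},{"gripper":1.0,"dx":0.005,"dy":0.0,"dz":-0.155,"rx":0.0,"ry":0.0,"rz":0.0},{"gripper":1.0,"dx":0.005,"dy":0.0,"dz":-0.155,"rx":0.0,"ry":0.0,"rz":0.0},{"gripper":1.0,"dx":0.005,"dy":0.0,"dz":-0.155,"rx":0.0,"ry":0.0,"rz":0.0}]'
```

```text
t: 3.4
eef_pos: [0.4535, -0.0453, 0.0957]
tool_rot: [0.707, -0.027, 0.707, 0.027]
contact_force: [-0.3, -1.2, 0.3]
gripper_width: -0.0
```

```bash
python3 -m jog '[{"gripper":1.0,"dx":0.015,"dy":0.0,"dz":0.0,"rx":0.0,"ry":0.0,"rz":0.0},{"gripper":1.0,"dx":0.028,"dy":0.0,"dz":0.0,"rx":0.0,"ry":0.0,"rz":0.0},{"gripper":1.0,"dx":0.028,"dy":0.0,"dz":0.0,"rx":0.0,"ry":0.0,"rz":0.0}]'; python3 -m jog '[{"gripper":1.0,"dx":0.004,"dy":0.0,"dz":0.0,"rx":0.0,"ry":0.0,"rz":0.0},{"gripper":1.0,"dx":0.008,"dy":0.0005,"dz":0.0,"rx":0.0,"ry":0.0,"rz":0.0},{"gripper":1.0,"dx":0.012,"dy":0.001,"dz":0.0,"rx":0.0,"ry":0.0,"rz":0.0},{"gripper":1.0,"dx":0.012,"dy":0.001,"dz":0.0,"rx":0.0,"ry":0.0,"rz":0.0}]'
cat > l.py <<'E'
from h import *
o=get_obs(); print("tcp",o["eef_pos"].round(4),"F",np.round(o["contact_force"],1),o["t"])
ux=np.array([.9974,.0715])
for n in ["top","scene"]:
    c=read_camera(n); b=c["pixels"].astype(int)
    P=pts(c,(b[...,2]>b[...,0]+90)&(b[...,2]>b[...,1]+50)); P=P[(abs(P[:,0]-.55)<.1)&(abs(P[:,1]+.04)<.04)]
    if len(P)<4: print(n,"none"); continue
    P=P[P[:,2]>.094]; s=(P[:,:2]-[.508,-.0444])@ux
    print(n,len(P),"mean",P.mean(0).round(4),"joint est",s.mean().round(4),(s.min()/2+s.max()/2).round(4))
E
python3 l.py
```

```text
t: 3.7
eef_pos: [0.4844, -0.0459, 0.0968]
tool_rot: [0.708, -0.027, 0.705, 0.027]
contact_force: [-0.0, -0.6, 0.8]
gripper_width: -0.0
t: 4.1
eef_pos: [0.4937, -0.0454, 0.0954]
tool_rot: [0.707, -0.026, 0.706, 0.027]
contact_force: [-0.4, 0.5, -0.1]
gripper_width: 0.001
tcp [ 0.4937 -0.0454  0.0954] F [-0.4  0.5 -0.1] 4.1
top none
scene 20 mean [ 0.5104 -0.0426  0.1031] joint est 0.0026 0.0021
```

```bash
python3 -m jog '[{"gripper":1.0,"dx":0.004,"dy":0.0003,"dz":0.0,"rx":0.0,"ry":0.0,"rz":0.0},{"gripper":1.0,"dx":0.008,"dy":0.0006,"dz":0.0,"rx":0.0,"ry":0.0,"rz":0.0},{"gripper":1.0,"dx":0.010,"dy":0.0007,"dz":0.0,"rx":0.0,"ry":0.0,"rz":0.0},{"gripper":1.0,"dx":0.010,"dy":0.0007,"dz":0.0,"rx":0.0,"ry":0.0,"rz":0.0}]'; python3 l.py
python3 -m jog '[{"gripper":1.0,"dx":0.003,"dy":0.0002,"dz":0.0,"rx":0.0,"ry":0.0,"rz":0.0},{"gripper":1.0,"dx":0.003,"dy":0.0002,"dz":0.0,"rx":0.0,"ry":0.0,"rz":0.0}]'; python3 l.py
```

```text
t: 4.6
eef_pos: [0.5037, -0.0448, 0.0953]
tool_rot: [0.707, -0.027, 0.706, 0.026]
contact_force: [-0.3, 0.4, 0.6]
gripper_width: 0.004
tcp [ 0.5037 -0.0448  0.0953] F [-0.3  0.4  0.6] 4.6
top none
scene 24 mean [ 0.5207 -0.0409  0.102 ] joint est 0.0129 0.0127
t: 4.9
eef_pos: [0.5057, -0.0448, 0.0952]
tool_rot: [0.706, -0.026, 0.707, 0.026]
contact_force: [-2.4, 0.3, 1.3]
gripper_width: -0.0
tcp [ 0.5057 -0.0448  0.0952] F [-2.4  0.3  1.3] 4.9
top none
scene 25 mean [ 0.5228 -0.0408  0.1018] joint est 0.015 0.0142
```

```bash
python3 -m jog '[{"gripper":1.0,"dx":0.002,"dy":0.0002,"dz":0.0,"rx":0.0,"ry":0.0,"rz":0.0},{"gripper":1.0,"dx":0.004,"dy":0.0003,"dz":0.0,"rx":0.0,"ry":0.0,"rz":0.0},{"gripper":1.0,"dx":0.004,"dy":0.0003,"dz":0.0,"rx":0.0,"ry":0.0,"rz":0.0}]'; python3 l.py
python3 -m jog '[{"gripper":1.0,"dx":0.002,"dy":0.0002,"dz":0.0,"rx":0.0,"ry":0.0,"rz":0.0},{"gripper":1.0,"dx":0.002,"dy":0.0002,"dz":0.0,"rx":0.0,"ry":0.0,"rz":0.0}]'; python3 l.py
python3 -m jog '[{"gripper":1.0,"dx":0.002,"dy":0.0002,"dz":0.0,"rx":0.0,"ry":0.0,"rz":0.0},{"gripper":1.0,"dx":0.002,"dy":0.0002,"dz":0.0,"rx":0.0,"ry":0.0,"rz":0.0}]'; python3 l.py
```

```text
t: 5.3
eef_pos: [0.5099, -0.0445, 0.0951]
tool_rot: [0.706, -0.026, 0.707, 0.026]
contact_force: [-2.8, -1.4, 1.5]
gripper_width: -0.0
tcp [ 0.5099 -0.0445  0.0951] F [-2.8 -1.4  1.5] 5.3
top none
scene 22 mean [ 0.5261 -0.041   0.1017] joint est 0.0183 0.0181
t: 5.6
eef_pos: [0.5132, -0.044, 0.0954]
tool_rot: [0.707, -0.027, 0.706, 0.026]
contact_force: [-0.6, -0.4, -0.5]
gripper_width: 0.002
tcp [ 0.5132 -0.044   0.0954] F [-0.6 -0.4 -0.5] 5.6
top none
scene 23 mean [ 0.5303 -0.0393  0.102 ] joint est 0.0226 0.0224
t: 5.9
eef_pos: [0.5152, -0.0438, 0.0956]
tool_rot: [0.707, -0.027, 0.706, 0.027]
contact_force: [-0.3, 0.3, -0.4]
gripper_width: -0.002
tcp [ 0.5152 -0.0438  0.0956] F [-0.3  0.3 -0.4] 5.9
top none
scene 20 mean [ 0.5381 -0.0397  0.1017] joint est 0.0304 0.0308
```

```bash
python3 -m jog '[{"gripper":1.0,"dx":0.004,"dy":0.0003,"dz":0.0,"rx":0.0,"ry":0.0,"rz":0.0},{"gripper":1.0,"dx":0.008,"dy":0.0006,"dz":0.0,"rx":0.0,"ry":0.0,"rz":0.0},{"gripper":1.0,"dx":0.011,"dy":0.0008,"dz":0.0,"rx":0.0,"ry":0.0,"rz":0.0},{"gripper":1.0,"dx":0.013,"dy":0.0009,"dz":0.0,"rx":0.0,"ry":0.0,"rz":0.0},{"gripper":1.0,"dx":0.013,"dy":0.0009,"dz":0.0,"rx":0.0,"ry":0.0,"rz":0.0}]'; python3 l.py
python3 -m jog '[{"gripper":1.0,"dx":0.002,"dy":0.0002,"dz":0.0,"rx":0.0,"ry":0.0,"rz":0.0},{"gripper":1.0,"dx":0.002,"dy":0.0002,"dz":0.0,"rx":0.0,"ry":0.0,"rz":0.0}]'; python3 l.py
python3 -m jog '[{"gripper":1.0,"dx":0.002,"dy":0.0002,"dz":0.0,"rx":0.0,"ry":0.0,"rz":0.0},{"gripper":1.0,"dx":0.002,"dy":0.0002,"dz":0.0,"rx":0.0,"ry":0.0,"rz":0.0}]'; python3 l.py
```

```text
t: 6.5
eef_pos: [0.5267, -0.0431, 0.095]
tool_rot: [0.706, -0.026, 0.707, 0.026]
contact_force: [-3.0, -0.2, 0.2]
gripper_width: 0.001
tcp [ 0.5267 -0.0431  0.095 ] F [-3.  -0.2  0.2] 6.5
top none
scene 23 mean [ 0.5433 -0.0392  0.1019] joint est 0.0356 0.0351
t: 6.8
eef_pos: [0.5292, -0.0429, 0.0951]
tool_rot: [0.706, -0.026, 0.707, 0.026]
contact_force: [-1.9, -0.5, -0.6]
gripper_width: -0.001
tcp [ 0.5292 -0.0429  0.0951] F [-1.9 -0.5 -0.6] 6.8
top none
scene 21 mean [ 0.5468 -0.0382  0.1039] joint est 0.0392 0.0394
t: 7.1
eef_pos: [0.5327, -0.0425, 0.0957]
tool_rot: [0.708, -0.027, 0.706, 0.026]
contact_force: [-0.3, 0.6, 0.5]
gripper_width: 0.002
tcp [ 0.5327 -0.0425  0.0957] F [-0.3  0.6  0.5] 7.1
top none
scene 22 mean [ 0.5555 -0.0384  0.1015] joint est 0.0478 0.0469
```

Second detent (0.048) reached. The same pattern applies for the third.

```bash
python3 -m jog '[{"gripper":1.0,"dx":0.004,"dy":0.0003,"dz":0.0,"rx":0.0,"ry":0.0,"rz":0.0},{"gripper":1.0,"dx":0.008,"dy":0.0006,"dz":0.0,"rx":0.0,"ry":0.0,"rz":0.0},{"gripper":1.0,"dx":0.011,"dy":0.0008,"dz":0.0,"rx":0.0,"ry":0.0,"rz":0.0},{"gripper":1.0,"dx":0.013,"dy":0.0009,"dz":0.0,"rx":0.0,"ry":0.0,"rz":0.0},{"gripper":1.0,"dx":0.013,"dy":0.0009,"dz":0.0,"rx":0.0,"ry":0.0,"rz":0.0}]'; python3 l.py
python3 -m jog '[{"gripper":1.0,"dx":0.002,"dy":0.0002,"dz":0.0,"rx":0.0,"ry":0.0,"rz":0.0},{"gripper":1.0,"dx":0.002,"dy":0.0002,"dz":0.0,"rx":0.0,"ry":0.0,"rz":0.0}]'; python3 l.py
```

```text
t: 7.7
eef_pos: [0.5439, -0.0418, 0.095]
tool_rot: [0.706, -0.026, 0.707, 0.026]
contact_force: [-3.2, -0.5, 0.1]
gripper_width: 0.001
tcp [ 0.5439 -0.0418  0.095 ] F [-3.2 -0.5  0.1] 7.7
top none
scene 25 mean [ 0.5601 -0.0376  0.1018] joint est 0.0524 0.0525
t: 8.0
eef_pos: [0.546, -0.0416, 0.0951]
tool_rot: [0.706, -0.026, 0.707, 0.026]
contact_force: [-3.2, -0.4, -1.2]
gripper_width: 0.001
tcp [ 0.546  -0.0416  0.0951] F [-3.2 -0.4 -1.2] 8.0
top none
scene 22 mean [ 0.5624 -0.0395  0.1009] joint est 0.0546 0.0533
```

```bash
python3 -m jog '[{"gripper":1.0,"dx":0.002,"dy":0.0002,"dz":0.0,"rx":0.0,"ry":0.0,"rz":0.0},{"gripper":1.0,"dx":0.002,"dy":0.0002,"dz":0.0,"rx":0.0,"ry":0.0,"rz":0.0},{"gripper":1.0,"dx":0.002,"dy":0.0002,"dz":0.0,"rx":0.0,"ry":0.0,"rz":0.0}]'; python3 l.py
```

```text
t: 8.4
eef_pos: [0.5496, -0.0412, 0.0958]
tool_rot: [0.708, -0.027, 0.706, 0.027]
contact_force: [-1.2, -0.3, -0.2]
gripper_width: -0.0
tcp [ 0.5496 -0.0412  0.0958] F [-1.2 -0.3 -0.2] 8.4
top none
scene 21 mean [ 0.5713 -0.0374  0.1021] joint est 0.0636 0.0625
```

Snapped. I back off, lift and check.

```bash
python3 -m jog '[{"gripper":1.0,"dx":-0.015,"dy":-0.001,"dz":0.0,"rx":0.0,"ry":0.0,"rz":0.0},{"gripper":1.0,"dx":-0.025,"dy":-0.002,"dz":0.0,"rx":0.0,"ry":0.0,"rz":0.0},{"gripper":1.0,"dx":-0.03,"dy":-0.002,"dz":0.04,"rx":0.0,"ry":0.0,"rz":0.0},{"gripper":1.0,"dx":-0.03,"dy":-0.002,"dz":0.08,"rx":0.0,"ry":0.0,"rz":0.0},{"gripper":1.0,"dx":-0.03,"dy":-0.002,"dz":0.1,"rx":0.0,"ry":0.0,"rz":0.0},{"gripper":1.0,"dx":-0.03,"dy":-0.002,"dz":0.1,"rx":0.0,"ry":0.0,"rz":0.0}]'; python3 l.py; python3 w.py w2
```

```text
t: 9.1
eef_pos: [0.5203, -0.0435, 0.1986]
tool_rot: [0.709, -0.026, 0.704, 0.027]
contact_force: [1.3, 0.7, -0.1]
gripper_width: 0.002
tcp [ 0.5203 -0.0435  0.1986] F [ 1.3  0.7 -0.1] 9.1
top none
scene 22 mean [ 0.5743 -0.0389  0.102 ] joint est 0.0665 0.0656
tcp [ 0.5177 -0.0432  0.1947] 9.25 yaw
green 5 top [ 0.6402 -0.118   0.0811] [ 0.6403 -0.1179  0.0811] ext [0.0017 0.0013 0.0016] rect ((0.6402897238731384, -0.11790405213832855), (0.001252211513929069, 0.0016872485866770148), 81.97315979003906)
orange none
```

View pics/w2.png

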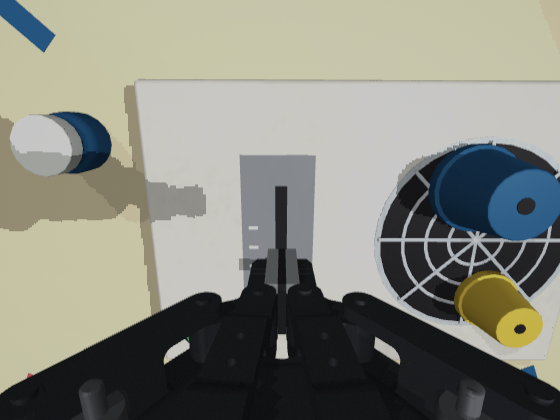

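The wrist view shows the lever slot at (281,215), with the lever hidden behind the fingers. Two ticks below it are exposed at (253,228) and (253,247). The scene camera puts the lever at 0.066, the third click. Now I move over the button.

```bash
python3 -m jog '[{"gripper":1.0,"dx":0.04,"dy":-0.021,"dz":0.0,"rx":0.0,"ry":0.0,"rz":0.0},{"gripper":1.0,"dx":0.08,"dy":-0.042,"dz":0.0,"rx":0.0,"ry":0.0,"rz":0.0},{"gripper":1.0,"dx":0.118,"dy":-0.062,"dz":0.0,"rx":0.0,"ry":0.0,"rz":0.0},{"gripper":1.0,"dx":0.118,"dy":-0.062,"dz":-0.04,"rx":0.0,"ry":0.0,"rz":0.0},{"gripper":1.0,"dx":0.118,"dy":-0.062,"dz":-0.07,"rx":0.0,"ry":0.0,"rz":0.0},{"gripper":1.0,"dx":0.118,"dy":-0.062,"dz":-0.07,"rx":0.0,"ry":0.0,"rz":0.0},{"gripper":1.0,"dx":0.118,"dy":-0.062,"dz":-0.07,"rx":0.0,"ry":0.0,"rz":0.0}]'
python3 - <<'E'
from h import *
c=read_camera("scene"); cv2.imwrite("pics/s2.png",cv2.resize(c["pixels"][140:260,210:370],None,fx=5,fy=5,interpolation=cv2.INTER_CUBIC))
b=c["pixels"].astype(int); g=(b[...,1]>b[...,2]+40)&(b[...,1]>b[...,0]+20)
P=pts(c,g); P=P[(abs(P[:,0]-.6375)<.03)&(abs(P[:,1]+.1055)<.03)]; print(len(P),P.mean(0) if len(P) else 0, np.sort(P[:,2]).round(4)); print(get_obs()["eef_pos"])
E
```

```text
t: 9.95
eef_pos: [0.6354, -0.1054, 0.1243]
tool_rot: [0.706, -0.026, 0.708, 0.026]
contact_force: [0.1, -0.4, 1.1]
gripper_width: -0.001
50 [ 0.63866886 -0.10319828  0.08323237] [0.0724 0.0739 0.0766 0.0772 0.0782 0.0784 0.0796 0.0798 0.0798 0.0801
 0.0802 0.0803 0.0804 0.0808 0.0809 0.0815 0.0815 0.082  0.082  0.082
 0.0821 0.0823 0.0824 0.0824 0.0828 0.083  0.083  0.0831 0.0832 0.0834
 0.0835 0.0843 0.0849 0.0851 0.0854 0.0855 0.0858 0.0859 0.0863 0.0864
 0.0865 0.0868 0.087  0.0872 0.0874 0.0878 0.0881 0.0899 0.0906 0.1019]
[ 0.63643882 -0.10553515  0.12578024]
```

View pics/s2.png

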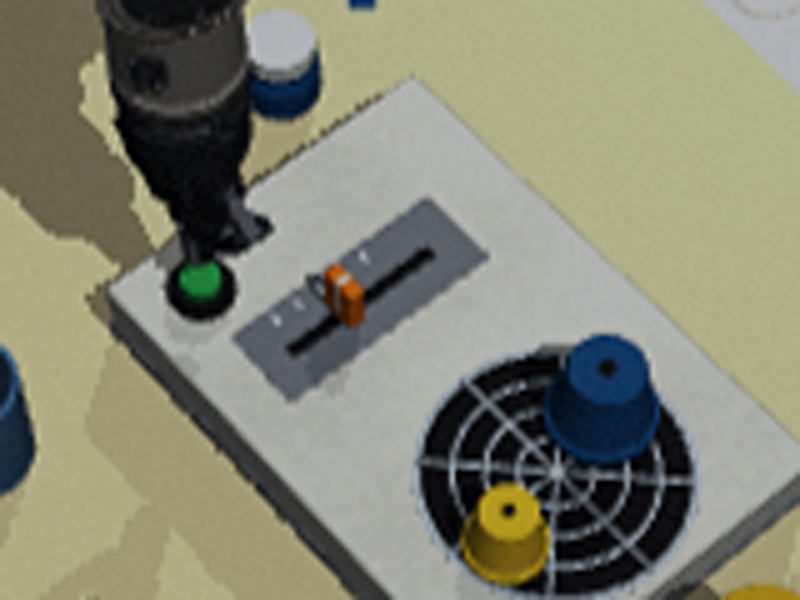

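The lever sits mid-slot with two ticks beyond it at (277,320) and (298,303). The fingertip is over the green button at (202,280). I press.

```bash
python3 -m jog '[{"gripper":1.0,"dx":0.001,"dy":0.0,"dz":-0.01,"rx":0.0,"ry":0.0,"rz":0.0},{"gripper":1.0,"dx":0.001,"dy":0.0,"dz":-0.02,"rx":0.0,"ry":0.0,"rz":0.0},{"gripper":1.0,"dx":0.001,"dy":0.0,"dz":-0.024,"rx":0.0,"ry":0.0,"rz":0.0},{"gripper":1.0,"dx":0.001,"dy":0.0,"dz":-0.024,"rx":0.0,"ry":0.0,"rz":0.0}]'
python3 -m jog '[{"gripper":1.0,"dx":0.0,"dy":0.0,"dz":-0.002,"rx":0.0,"ry":0.0,"rz":0.0},{"gripper":1.0,"dx":0.0,"dy":0.0,"dz":-0.004,"rx":0.0,"ry":0.0,"rz":0.0},{"gripper":1.0,"dx":0.0,"dy":0.0,"dz":-0.004,"rx":0.0,"ry":0.0,"rz":0.0},{"gripper":1.0,"dx":0.0,"dy":0.0,"dz":-0.004,"rx":0.0,"ry":0.0,"rz":0.0}]'
```

```text
t: 10.4
eef_pos: [0.6369, -0.105, 0.1008]
tool_rot: [0.706, -0.026, 0.707, 0.027]
contact_force: [-1.0, -0.1, 1.9]
gripper_width: 0.002
t: 10.8
eef_pos: [0.6373, -0.1052, 0.0975]
tool_rot: [0.707, -0.026, 0.707, 0.027]
contact_force: [-1.9, 0.1, 2.7]
gripper_width: 0.002
```

```bash
for i in 1 2; do :; done; python3 -m jog '[{"gripper":1.0,"dx":0.0,"dy":0.0,"dz":-0.002,"rx":0.0,"ry":0.0,"rz":0.0},{"gripper":1.0,"dx":0.0,"dy":0.0,"dz":-0.003,"rx":0.0,"ry":0.0,"rz":0.0},{"gripper":1.0,"dx":0.0,"dy":0.0,"dz":-0.003,"rx":0.0,"ry":0.0,"rz":0.0},{"gripper":1.0,"dx":0.0,"dy":0.0,"dz":-0.003,"rx":0.0,"ry":0.0,"rz":0.0}]'
python3 -m jog '[{"gripper":1.0,"dx":0.0,"dy":0.0,"dz":-0.002,"rx":0.0,"ry":0.0,"rz":0.0},{"gripper":1.0,"dx":0.0,"dy":0.0,"dz":-0.003,"rx":0.0,"ry":0.0,"rz":0.0},{"gripper":1.0,"dx":0.0,"dy":0.0,"dz":-0.003,"rx":0.0,"ry":0.0,"rz":0.0},{"gripper":1.0,"dx":0.0,"dy":0.0,"dz":-0.003,"rx":0.0,"ry":0.0,"rz":0.0}]'
```

```text
t: 11.2
eef_pos: [0.6374, -0.1053, 0.0951]
tool_rot: [0.707, -0.026, 0.706, 0.027]
contact_force: [-3.9, 1.8, 9.0]
gripper_width: 0.002
t: 11.6
eef_pos: [0.6376, -0.1054, 0.0946]
tool_rot: [0.707, -0.026, 0.706, 0.027]
contact_force: [-10.6, 3.2, 28.6]
gripper_width: -0.001
```

The button bottomed out: the tip moved about 6 mm from contact, then the force jumped at the hard stop. I release, lift and verify.

```bash
python3 -m jog '[{"gripper":1.0,"dx":0.0,"dy":0.0,"dz":0.01,"rx":0.0,"ry":0.0,"rz":0.0},{"gripper":1.0,"dx":0.0,"dy":0.0,"dz":0.05,"rx":0.0,"ry":0.0,"rz":0.0},{"gripper":1.0,"dx":0.0,"dy":0.0,"dz":0.1,"rx":0.0,"ry":0.0,"rz":0.0},{"gripper":1.0,"dx":0.0,"dy":0.0,"dz":0.15,"rx":0.0,"ry":0.0,"rz":0.0},{"gripper":1.0,"dx":0.0,"dy":0.0,"dz":0.15,"rx":0.0,"ry":0.0,"rz":0.0},{"gripper":1.0,"dx":0.0,"dy":0.0,"dz":0.15,"rx":0.0,"ry":0.0,"rz":0.0}]'; python3 l.py
python3 - <<'E'
from h import *
c=read_camera("scene"); cv2.imwrite("pics/s3.png",cv2.resize(c["pixels"][120:270,200:400],None,fx=4,fy=4,interpolation=cv2.INTER_CUBIC))
b=c["pixels"].astype(int); g=(b[...,1]>b[...,2]+40)&(b[...,1]>b[...,0]+20)
P=pts(c,g); P=P[(abs(P[:,0]-.6375)<.03)&(abs(P[:,1]+.1055)<.03)]; print(len(P),P.mean(0))
for l in ["blue_pot","small_pot","paint_jar","water_mug"]:
    r=cut_out("scene",l)
    if r:
        p=pts(c,r[0]["mask"]); t=p[p[:,2]>p[:,2].max()-.006]; print(l,t.mean(0).round(4))
E
```

```text
t: 12.2
eef_pos: [0.6379, -0.1056, 0.2424]
tool_rot: [0.708, -0.026, 0.706, 0.026]
contact_force: [0.2, -0.1, -1.2]
gripper_width: 0.005
tcp [ 0.6379 -0.1056  0.2424] F [ 0.2 -0.1 -1.2] 12.2
top none
scene 23 mean [ 0.5739 -0.0386  0.1013] joint est 0.0661 0.066
56 [ 0.63805706 -0.10489048  0.08267734]
small_pot [0.5912 0.1501 0.1122]
paint_jar [ 0.4857 -0.2327  0.0678]
water_mug [ 0.806  -0.1229  0.0939]
```

View pics/s3.png

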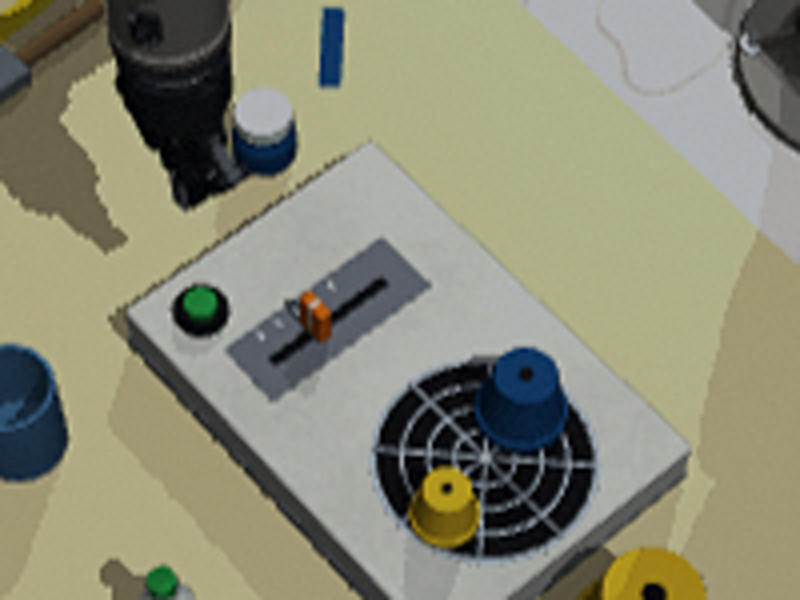

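The lever is at 0.066 (crop pixel (316,315)) and the button is back up at (201,303). The pots and the jar stand where they were, and the robot is clear. I hand in.

```bash
python3 -c "from station import *; print(hand_in())"
```

```text
the job is handed in; nothing more can be done
None
```

The speed lever is on its third click, and the start button was then pressed fully down and released. I handed the job in at about 12.4 s on the robot's clock, against the 54 s limit.

- **Lever:** I pushed it with the closed fingertips in small steps, checking after each snap. The camera put it at about 0.030, 0.048 and then 0.066. It still read 0.066 after the button press, with two ticks visible beyond it.
- **Button:** The fingertip pushed it about 6 mm from first contact to a hard stop. The force there reached about 29 N, more than the 4 N needed, and came from the fingertip. After release the button's top read 0.083, its height before the press.
- **Surroundings:** In the last picture the pots, jar and mug stood where they were. The arm was lifted clear with no contact force beyond sensor noise.
- **Weak checks:**
  - The top camera could not see the lever once the arm was over it, so the lever readings come from the scene camera alone.
  - The network missed the blue pot in the last check, so I confirmed it only by eye.
  - The paint jar's last reading differed from the first by about 6 mm. I put that down to the arm partly hiding it, since the arm was never near it at table height.

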